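# Bring the stirrer up four clicks

### The arm

A 7-joint arm with a two-finger parallel gripper is mounted at the origin on a cart in front of the work surface, level with it; the furniture and walls round the work are solid. World frame = base frame: x ahead of the robot, y to its left, z up, the work surface at z = 0. Lengths are in m, angles in degrees, forces in N, time in s.
With the tool pointing down it reaches from about 0.4 to 0.925 m from the base axis. Payload 4.1 kg.
Tool frame: the origin (TCP) lies midway between the tips of the shut fingers; the grasp point (between the pads) lies tcp_to_grasp behind it (tcp_to_grasp is the distance from the TCP to the grasp point, in m); x points along the fingers, y is the direction in which the jaws open and shut, and the axes are right-handed (so a half turn about x gives the same grasp; the last joint's range is limited). The gripper opens to 85 mm and grips with 20 to 120 N. Pads are 22 mm wide; open, the fingers measure 114 mm over their backs; the gripper's body (76 mm by 85 mm) begins 54 mm behind the grasp point. The pads swing forward as they close: fully open they stand 13 mm farther back than shut.
Start: joints at [-5.672, 22.827, 2.584, 88.041, -1.071, 69.15, -2.905], TCP at [0.65, 0, 0.206] pointing down, gripper open.
Joint ranges: [-161.44, 161.44], [-28.35, 127.94], [-78.24, 83.42], [0, 140.83], [-78.03, 258.03], [13.02, 114.36], [-168.23, 168.23]. Speed limits (degrees/s): [147.25, 147.25, 180, 180, 180, 180, 180].

### API

Orientations are given as [roll, pitch, yaw] about the fixed x, y, z axes, in that order (R = Rz(yaw) Ry(pitch) Rx(roll)).
In Python, from station import * gives the robot as it stands. The module is installed in compiled form; this text tells all that it offers.
- The arm moves only by the tool play_rows, never from a script. Its argument "series" is a list of rows, each an object of numbers: "ax", "ay", "az": the turn, a rotation vector about the world's x, y, z in degrees; "x", "y", "z": the shift along the world's x, y, z in cm; "fingers": the closure, from 0 (fully open) to 1 (shut). In form: [{"ax": .., "ay": .., "az": .., "x": .., "y": .., "z": .., "fingers": ..}, ...]. A call has 1 to 8 rows; each row shifts and turns the commanded pose from where the row before left it; what a row does not reach is not made up. A row lasts 1/12 s, in which the tool goes at most 41.7 mm and 7.16 degrees, less where a joint would pass 70% of its speed; a pose out of reach is approached as far as the arm can. A call with a gripper value outside its range is refused whole. The fingers move at their own pace and stop on an object; "force" is the grip in N (left out, the last holds). Time passes only in rows, so rows that do not move let the fingers close. It gives the time, the measured TCP pose, the force and the opening at its end, in the units of the state.
- observe(): the state, without advancing time (a new reading comes with each control period).
- get_image(name): name is "scene" or "side" or "wrist"; returns (picture, depth): 384x512x3 uint8, red, green, blue; 384x512 float32, m along the optical axis (not along the pixel's ray), 0 where there is no reading.
- camera_info(name): a dict with "fovy" (degrees; the focal length in pixels is half the picture's height over the tangent of half this angle, whatever the lens; pixels are square), "cx", "cy" (the principal point, pixels), "R" (3x3) and "t" (3): a world point X has camera coordinates R X + t. Camera axes: x right, y down, z forward; pixel columns grow to the right and rows downward; lengths in m; the calibration is good to about 2 mm. A picture is of the moment at which its call begins: read the wrist's pose just before it. camera_info takes no time and is no camera call; for the wrist camera it gives the pose at the moment of the call.
- sign_off(): hands the job in, once; it reports no verdict.
The state is a dict: "time_s": time; "joints": joint angles; "joint_velocities": joint speeds; "tau": joint torques, N m; "tool_pos": TCP position; "ee_rot": TCP orientation; "contact_force": force on the tool from outside, world axes, zero at the start; "ft_torque": the same for the moment, N m; "finger_gap": finger opening in m.
Only numpy, scipy, OpenCV 4.12 (cv2) and the standard library are available. Lean on these libraries where they do the work, as an engineer would, in place of code of your own. Each camera call takes 0.05 s, during which the arm holds its last target. There are 200 camera calls.

### The job

The flask on the magnetic stirrer has to be stirred faster: push the red tab of the stirrer's click-stop dial round with a fingertip, clockwise seen from above, exactly four clicks on from where it stands now, and leave it resting in that click. Do not go past the fourth click, not even to turn back. Push the tab only, never pinch it, and leave the flask and the other things on the bench where they stand; nothing is to be gripped or lifted.

Things in the scene. Friction and masses are not known exactly. Their poses are not given: they have to be found in the camera images.
- dial (a joint): the stirrer's dial on a vertical axis, rad, growing clockwise seen from above. Clicks every 0.5236 rad (30 degrees), 0 to 4.712, stops just beyond; starts in one of the first four. Between clicks is a crest: reaching it takes 2 to 6 N at the tab; past it a spring pulls the dial on into the next click, ahead of the finger; let go short of it, it falls back
- dial_axis (a point): point on the dial's axis, 76 mm above the bench, fixed to the stirrer; x points to the stirring plate's centre, 162 mm off; at dial value 0 the tab points 135 degrees counter-clockwise of x. The stirrer, fast on the bench, is a white box 285 x 160 mm, top 58 mm up; the dial is 55 mm from its front edge, midway across, in a black ring 120 mm wide with ten white marks, one a click
- dial_tab (a point): middle of the dial's finger tab, 36 mm out from the axis, 76 mm above the bench; turns with the dial. The tab is an upright red radial blade with a white line on top, 13 to 46 mm out from the axis, 14 mm thick, 65 to 90 mm above the bench. The dial's round grey skirt (90 mm diameter) ends 65 mm above the bench, its hub (26 mm diameter) 79 mm
- push_face: the face of the tab to push against for turning clockwise (on its counter-clockwise side), 28 x 21 mm, origin at the middle of the face, 30 mm out from the axis and 7 mm off the tab's centre plane; x points outward along the tab
- far_face: the opposite face of the tab (on its clockwise side), 28 x 21 mm, origin at its middle; it must not be pressed together with the first
- flask_stirring: small clear conical flask, 64 mm diameter, 107 mm high, standing loose on the white round stirring plate (132 mm diameter, top 71 mm above the bench); origin at the centre of its underside
- dark_bottle: dark blue reagent bottle, 51 mm diameter, 93 mm high, left of the stirrer, loose; origin at the centre of its underside
- dropper: white dropper bottle with a pointed tip, 55 mm diameter, 153 mm high, left of the stirrer, loose; origin at the centre of its underside
- washing_bottle: wash bottle with a bent spout, 75 mm diameter, 253 mm high, right of the stirrer, loose; origin at the centre of its underside
- waste_beaker: clear beaker, 69 mm diameter, 82 mm high, at the back right, loose; origin at the centre of its underside
- petri_dish: clear petri dish, 69 mm diameter, 15 mm high, at the front right, loose; origin at the centre of its underside
Mind the look-alikes: they are no part of the job. What is shaped like the flask_stirring but pink or yellow is not meant.

How it is judged:
By the outcome, as a careful person would: the job done as asked, in the order asked, and still so for the second after the job is handed in, with the robot touching nothing.
It also fails if it takes over 61 s, if anything falls off the work surface, if the arm or the gripper's body presses on something with over 40 N, if the wrist force passes 120 N, or if a joint passes its speed limit or range.

## Working session

There is one attempt and no reset: what is moved stays moved. The work goes in short steps, Python scripts to look and compute and a tool call to move; the robot and the scene stay as the last step left them, time stands still between calls to the robot, and variables do not carry over. Pictures are saved under pics/ and viewed, about 8 in all and at most 12, crops included, and the job is handed in when it is done.

Besides the shell and the picture viewer there is one more tool, called after "Call:" as name(argument=value, ...) on one line, values as JSON. play_rows: Moves the arm, as the interface text tells. Its arguments: {"type":"object","properties":{"series":{"type":"array"},"force":{"type":"number"}},"required":["series"]}

```bash
mkdir -p pics; cat > h.py <<'E'
from station import *
import numpy as np, cv2
def K(n):
    c=camera_info(n); f=192/np.tan(np.radians(c["fovy"])/2); return f,c["cx"],c["cy"],np.array(c["R"]),np.array(c["t"])
def onz(k,u,v,z):
    f,cx,cy,R,t=k; d=R.T@np.array([(u-cx)/f,(v-cy)/f,1]); o=-R.T@t; return o+d*(z-o[2])/d[2]
def proj(k,X):
    f,cx,cy,R,t=k; c=R@np.array(X)+t; return np.array([cx+f*c[0]/c[2],cy+f*c[1]/c[2]])
E
python3 - <<'E'
from h import *
o=observe();print(o)
for n in("scene","wrist"):
    print(n,K(n)); p,d=get_image(n); np.save(f"pics/{n}_d.npy",d); cv2.imwrite(f"pics/{n}0.png",cv2.resize(p[...,::-1],(800,600),interpolation=cv2.INTER_CUBIC))
E
```

```text
{'time_s': 0.0, 'joints': array([-5.67125577, 22.87260499,  2.58015538, 88.11508903, -1.07359862,
       69.14939095, -2.90573296]), 'joint_velocities': array([-0.10438971,  0.01164217,  0.02095278,  0.02776173, -0.04667348,
       -0.02573575, -0.00606326]), 'tau': array([-9.65094187e-04, -4.75129580e+01,  1.36406265e+00, -2.54227209e+01,
        1.14684159e-02,  9.53188282e-03,  3.56541250e-05]), 'tool_pos': array([6.49310238e-01, 1.97792243e-05, 2.05048632e-01]), 'ee_rot': array([ -87.06986047,   89.88708097, -177.06600613]), 'contact_force': array([-0.12822799,  0.09129351, -0.45071534]), 'ft_torque': array([-0.03361696, -0.01011935, -0.02482955]), 'finger_gap': 0.08549914831727772}
scene (np.float64(463.1518762329394), 251.38873580638875, 199.10266527689396, array([[-0.76115874, -0.64855277, -0.00408385],
       [-0.45015984,  0.53283157, -0.71655191],
       [ 0.46689773, -0.54357136, -0.69752181]]), array([0.44101249, 0.34272906, 1.29041163]))
wrist (np.float64(313.15918693188036), 258.4264632339525, 198.21832340577316, array([[ 9.99996029e-01,  2.88219044e-04, -2.80354003e-03],
       [ 1.13721785e-03, -9.51443528e-01,  3.07821246e-01],
       [-2.57869008e-03, -3.07823212e-01, -9.51440077e-01]]), array([-0.64820455, -0.04115398,  0.37981352]))
```

View pics/scene0.png

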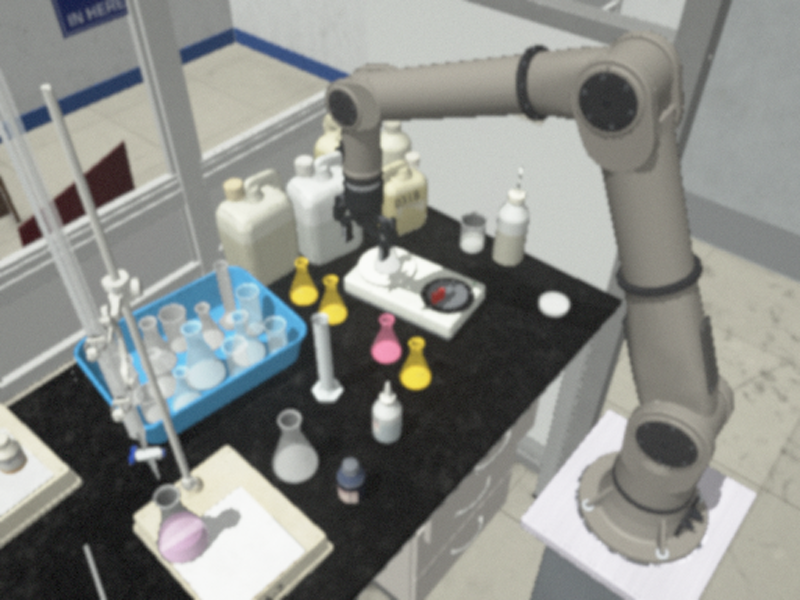

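View pics/wrist0.png

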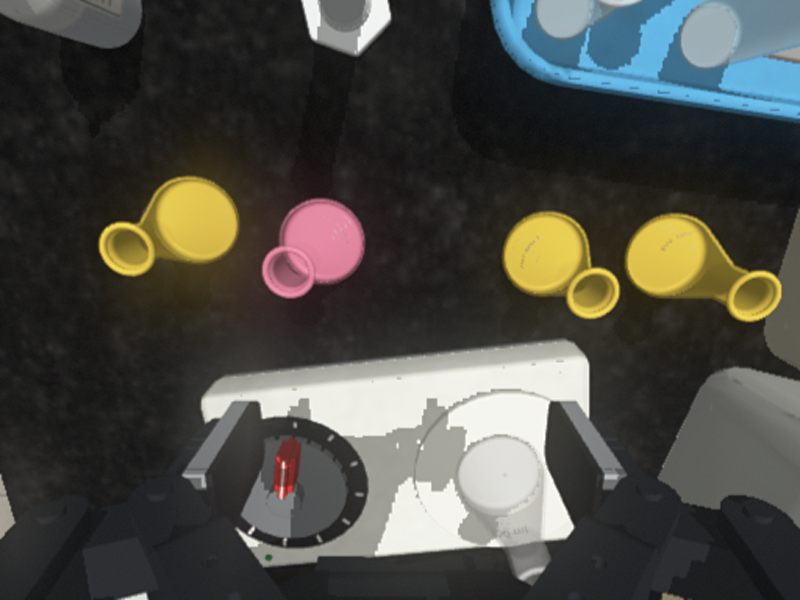

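The scene view shows the stirrer with its dial on the robot's side. The wrist view shows the red tab at about (287,470) and the dial ring at about (300,483). The clear flask stands on the plate at (505,480). I'll enlarge the dial next.

```bash
python3 - <<'E'
from h import *
p,d=get_image("wrist"); cv2.imwrite("pics/w1raw.png",p[...,::-1])
c=p[256:366,125:385,::-1]; cv2.imwrite("pics/w1.png",cv2.resize(c,None,fx=3,fy=3,interpolation=cv2.INTER_CUBIC))
k=K("wrist"); np.save("pics/k.npy",np.array(k,dtype=object))
# red mask
m=((p[...,0]>90)&(p[...,1]<70)&(p[...,2]<80)).astype(np.uint8); v,u=np.nonzero(m[256:366,125:250]); print(u.min()+125,u.max()+125,v.min()+256,v.max()+256)
E
```

```text
175 192 280 317
```

View pics/w1.png

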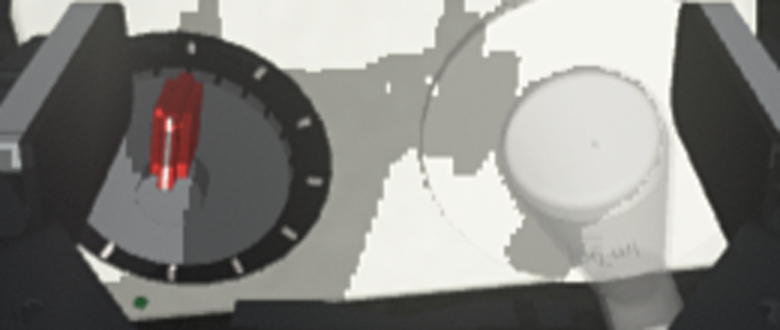

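```bash
python3 - <<'E'
from h import *
k=np.load("pics/k.npy",allow_pickle=True)
P=lambda a,b,z: onz(k,125+(a+.5)/3-.5,256+(b+.5)/3-.5,z)[:2]
M=[P(*q,.059) for q in [(192,47),(260,73),(304,123),(314,181),(289,233),(237,266),(171,272),(109,251)]]
A=np.array([[2*x,2*y,1] for x,y in M]); s=np.linalg.lstsq(A,(np.array(M)**2).sum(1),rcond=None)[0]
c=s[:2]; r=np.sqrt(s[2]+c@c); print("axis",c,"r",r)
for m in M: print(np.degrees(np.arctan2(*(m-c)[::-1])).round(1), np.linalg.norm(m-c).round(4))
o,i=P(169,118,.09),P(165,187,.09); print("line",o,i,[np.linalg.norm(q-c) for q in(o,i)],[np.degrees(np.arctan2(*(q-c)[::-1])) for q in (o,i)])
# stirrer yaw from back edge and plate
pl=P(552,140,.071);fl=P(582,135,.075);print("plate~",pl,"flask base~",fl,np.linalg.norm(pl-c),np.degrees(np.arctan2(*(pl-c)[::-1])),np.degrees(np.arctan2(*(fl-c)[::-1])))
E
```

```text
axis [ 0.56091329 -0.16401957] r 0.05350695405659725
81.1 0.0536
51.2 0.0535
21.2 0.0534
-8.4 0.0534
-38.3 0.0535
-68.3 0.0537
-98.2 0.0536
-127.4 0.0533
line [ 0.56709808 -0.12072645] [ 0.56344743 -0.14981108] [np.float64(0.04373265664529476), np.float64(0.014432699722246325)] [np.float64(81.86981287201303), np.float64(79.88737230224298)]
plate~ [ 0.70559711 -0.14351541] flask base~ [ 0.71589539 -0.1383643 ] 0.14612949624412988 8.06607228431807 9.399332583372315
```

The dial fit is tight. The axis is at (0.561, -0.164) and the marks sit at 81.4° − 30°·n. The tab stands at 81.4°, which is click 2, so the target is click 6 at −38.6°. I'll shut the fingers and move over the counter-clockwise side of the tab.

Call:
play_rows(series=[{"x": -1.4, "y": -1.6, "az": -1.1, "fingers": 1}, {"x": -1.4, "y": -1.6, "az": -1.1, "fingers": 1}, {"x": -1.4, "y": -1.6, "az": -1.1, "fingers": 1}, {"x": -1.4, "y": -1.6, "az": -1.1, "fingers": 1}, {"x": -1.5, "y": -1.6, "az": -1.1, "fingers": 1}, {"x": -1.5, "y": -1.6, "az": -1.1, "fingers": 1}, {"x": -1.5, "y": -1.6, "az": -1.0, "fingers": 1}, {"x": -1.5, "y": -1.6, "az": -1.0, "fingers": 1}])

```text
invalid input
```

```bash
python3 - <<'E'
from h import *
o=observe();print(o["time_s"],o["tool_pos"],o["ee_rot"],o["finger_gap"],o["contact_force"])
k=K("scene"); print("wash",onz(k,508*.64,262*.64,0),"pink",onz(k,386*.64,355*.64,0),"yel",onz(k,415*.64,383*.64,0))
p,d=get_image("wrist"); cv2.imwrite("pics/w2.png",cv2.resize(p[150:,:,::-1],(800,366)))
E
```

```text
0.15 [6.49473467e-01 4.24439528e-05 2.05303797e-01] [ -85.57579955   89.91415783 -175.56762768] 0.08536649974847092 [-0.0873859  -0.62941766  0.23448417]
wash [ 0.55216633 -0.40166149  0.        ] pink [0.57930804 0.02252403 0.        ] yel [0.48269483 0.04288065 0.        ]
```

View pics/w2.png

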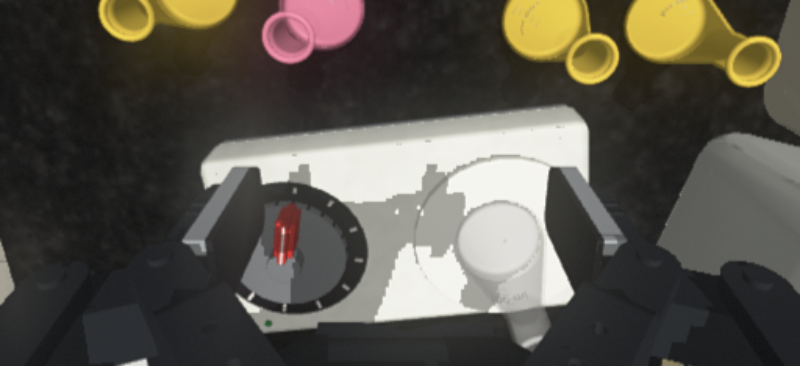

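The call was refused and the arm has not moved; the picture matches the earlier one. I'll give every key in each row and the force too.

Call:
play_rows(series=[{"ax": 0, "ay": 0, "az": -1.1, "x": -1.4, "y": -1.6, "z": 0, "fingers": 1}, {"ax": 0, "ay": 0, "az": -1.1, "x": -1.4, "y": -1.6, "z": 0, "fingers": 1}, {"ax": 0, "ay": 0, "az": -1.1, "x": -1.4, "y": -1.6, "z": 0, "fingers": 1}, {"ax": 0, "ay": 0, "az": -1.1, "x": -1.4, "y": -1.6, "z": 0, "fingers": 1}, {"ax": 0, "ay": 0, "az": -1.1, "x": -1.5, "y": -1.6, "z": 0, "fingers": 1}, {"ax": 0, "ay": 0, "az": -1.1, "x": -1.5, "y": -1.6, "z": 0, "fingers": 1}, {"ax": 0, "ay": 0, "az": -1.0, "x": -1.5, "y": -1.6, "z": 0, "fingers": 1}, {"ax": 0, "ay": 0, "az": -1.0, "x": -1.5, "y": -1.6, "z": 0, "fingers": 1}], force=40)

```text
time_s: 0.87
tool_pos: [0.533, -0.1287, 0.206]
ee_rot: [-91.4, 90.0, 169.9]
contact_force: [-0.4, -1.5, 0.1]
finger_gap: 0.0004
```

```bash
cat >> h.py <<'E'
from scipy.spatial.transform import Rotation as Ro
C=np.array([.561,-.164])
def st():
    o=observe(); R=Ro.from_euler("xyz",o["ee_rot"],degrees=True).as_matrix(); d=o["tool_pos"][:2]-C
    print("t",o["time_s"],"tcp",o["tool_pos"].round(4),"jaw",R[:,1].round(3),"appr",R[:,0].round(3),"F",o["contact_force"].round(1),"gap",round(o["finger_gap"],4))
    y=np.degrees(np.arctan2(R[1,1],R[0,1])); print("r",np.linalg.norm(d).round(4),"ang",np.degrees(np.arctan2(d[1],d[0])).round(1),"jaw yaw",y.round(1)); return o
E
python3 - <<'E'
from h import *
st()
p,d=get_image("wrist");cv2.imwrite("pics/w3.png",cv2.resize(p[200:,100:420,::-1],(800,460)))
E
```

```text
t 0.8667 tcp [ 0.533  -0.1287  0.206 ] jaw [ 0.989 -0.15  -0.   ] appr [-0.  0. -1.] F [-0.4 -1.5  0.1] gap 0.0004
r 0.0451 ang 128.4 jaw yaw -8.6
```

View pics/w3.png

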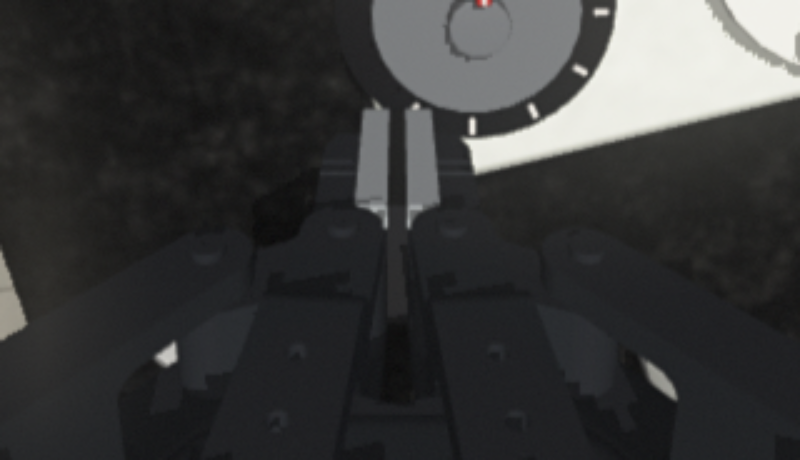

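The shut fingertip is clear of the tab. In the crop the tips are at about (397,108) and the hub at (478,25). Next is the descent to 74 mm.

Call:
play_rows(series=[{"ax": 0, "ay": 0, "az": 0, "x": 0, "y": 0, "z": -2, "fingers": 1}, {"ax": 0, "ay": 0, "az": 0, "x": 0, "y": 0, "z": -2, "fingers": 1}, {"ax": 0, "ay": 0, "az": 0, "x": 0, "y": 0, "z": -2, "fingers": 1}, {"ax": 0, "ay": 0, "az": 0, "x": 0, "y": 0, "z": -2, "fingers": 1}, {"ax": 0, "ay": 0, "az": 0, "x": 0, "y": 0, "z": -2, "fingers": 1}, {"ax": 0, "ay": 0, "az": 0, "x": 0, "y": 0, "z": -2, "fingers": 1}, {"ax": 0, "ay": 0, "az": 0, "x": 0, "y": 0, "z": -1.2, "fingers": 1}, {"ax": 0, "ay": 0, "az": 0, "x": 0, "y": 0, "z": 0, "fingers": 1}])

```text
time_s: 1.58
tool_pos: [0.5315, -0.1273, 0.0712]
ee_rot: [-90.1, 89.7, 171.4]
contact_force: [-0.3, -0.4, 0.0]
finger_gap: -0.0001
```

```bash
python3 - <<'E'
from h import *
st()
a,d=get_image("wrist");b,d=get_image("scene");c,d=get_image("side")
print(K("side"))
sp=proj(K("side"),[.561,-.164,.08]);sc=proj(K("scene"),[.561,-.164,.08]);print(sp,sc)
def crop(p,q):
    u,v=np.clip(q.astype(int),[64,48],[448,336]); return cv2.resize(p[v-48:v+48,u-64:u+64,::-1],(400,300),interpolation=cv2.INTER_CUBIC)
cv2.imwrite("pics/m4.png",np.vstack([np.hstack([crop(b,sc),crop(c,sp)]),np.hstack([cv2.resize(a[...,::-1],(400,300)),cv2.resize(c[...,::-1],(400,300))])]))
E
```

```text
t 1.5833 tcp [ 0.5315 -0.1273  0.0712] jaw [ 0.989 -0.149 -0.006] appr [-0.006  0.001 -1.   ] F [-0.3 -0.4  0. ] gap -0.0001
r 0.0471 ang 128.8 jaw yaw -8.6
(np.float64(426.38567643922937), 258.3679792760186, 187.3982509183361, array([[-0.94520687, -0.32588637, -0.01954615],
       [-0.12997314,  0.4305469 , -0.89316087],
       [ 0.29948449, -0.84168132, -0.44931237]]), array([0.54407992, 0.17441809, 1.03233633]))
[279.87669797 174.12011324] [286.44991948 183.17854506]
```

View pics/m4.png

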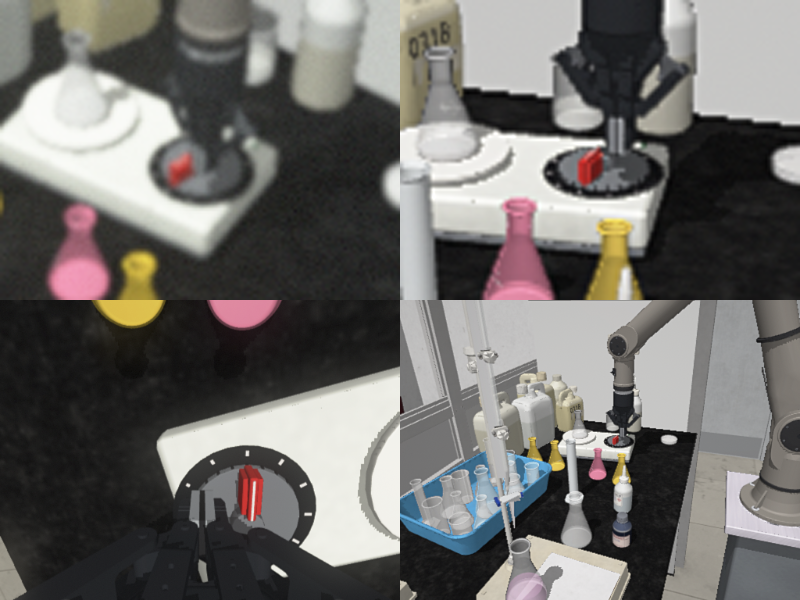

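The tip sits beside the push face, clear of everything, about 71 mm up. I'll approach to contact.

Call:
play_rows(series=[{"ax": 0, "ay": 0, "az": 0, "x": 0.4, "y": -0.06, "z": 0.05, "fingers": 1}, {"ax": 0, "ay": 0, "az": 0, "x": 0.4, "y": -0.06, "z": 0.05, "fingers": 1}, {"ax": 0, "ay": 0, "az": 0, "x": 0.2, "y": -0.03, "z": 0.05, "fingers": 1}, {"ax": 0, "ay": 0, "az": 0, "x": 0, "y": 0, "z": 0, "fingers": 1}])

```text
time_s: 2.07
tool_pos: [0.5454, -0.1296, 0.0765]
ee_rot: [89.9, 89.9, -8.7]
contact_force: [-0.6, -0.5, 0.6]
finger_gap: 0.0001
```

Call:
play_rows(series=[{"ax": 0, "ay": 0, "az": 0, "x": 0.1, "y": -0.015, "z": 0, "fingers": 1}, {"ax": 0, "ay": 0, "az": 0, "x": 0.1, "y": -0.015, "z": 0, "fingers": 1}, {"ax": 0, "ay": 0, "az": 0, "x": 0, "y": 0, "z": 0, "fingers": 1}])

```text
time_s: 2.32
tool_pos: [0.5462, -0.1298, 0.0757]
ee_rot: [87.4, 90.0, -11.2]
contact_force: [-0.2, -0.5, -0.0]
finger_gap: 0.0003
```

Call:
play_rows(series=[{"ax": 0, "ay": 0, "az": 0, "x": 0.1, "y": -0.015, "z": -0.1, "fingers": 1}, {"ax": 0, "ay": 0, "az": 0, "x": 0.1, "y": -0.015, "z": 0, "fingers": 1}, {"ax": 0, "ay": 0, "az": 0, "x": 0, "y": 0, "z": 0, "fingers": 1}])

```text
time_s: 2.57
tool_pos: [0.5481, -0.1301, 0.0745]
ee_rot: [16.7, 90.0, -81.9]
contact_force: [-0.0, 0.1, 0.3]
finger_gap: -0.0002
```

Call:
play_rows(series=[{"ax": 0, "ay": 0, "az": 0, "x": 0.1, "y": -0.015, "z": 0, "fingers": 1}, {"ax": 0, "ay": 0, "az": 0, "x": 0.1, "y": -0.015, "z": 0, "fingers": 1}, {"ax": 0, "ay": 0, "az": 0, "x": 0, "y": 0, "z": 0, "fingers": 1}])

```text
time_s: 2.82
tool_pos: [0.5503, -0.1304, 0.0747]
ee_rot: [85.3, 90.0, -13.3]
contact_force: [0.4, 0.3, -0.1]
finger_gap: -0.0002
```

Call:
play_rows(series=[{"ax": 0, "ay": 0, "az": 0, "x": 0.1, "y": -0.015, "z": 0, "fingers": 1}, {"ax": 0, "ay": 0, "az": 0, "x": 0.1, "y": -0.015, "z": 0, "fingers": 1}, {"ax": 0, "ay": 0, "az": 0, "x": 0, "y": 0, "z": 0, "fingers": 1}])

```text
time_s: 3.07
tool_pos: [0.5523, -0.1307, 0.0747]
ee_rot: [87.7, 90.0, -10.9]
contact_force: [-0.4, -0.8, -0.4]
finger_gap: 0.0
```

```bash
python3 - <<'E'
from h import *
st()
a,d=get_image("wrist");c,d=get_image("side")
sp=proj(K("side"),[.561,-.164,.08]).astype(int)
u,v=sp; A=cv2.resize(c[v-30:v+30,u-40:u+40,::-1],(400,300),interpolation=cv2.INTER_CUBIC)
B=cv2.resize(a[250:384,140:319,::-1],(400,300),interpolation=cv2.INTER_CUBIC)
cv2.imwrite("pics/m5.png",np.hstack([A,B]))
E
```

```text
t 3.0667 tcp [ 0.5523 -0.1307  0.0747] jaw [ 0.989 -0.15   0.   ] appr [ 0. -0. -1.] F [-0.4 -0.8 -0.4] gap 0.0
r 0.0344 ang 104.6 jaw yaw -8.6
```

View pics/m5.png

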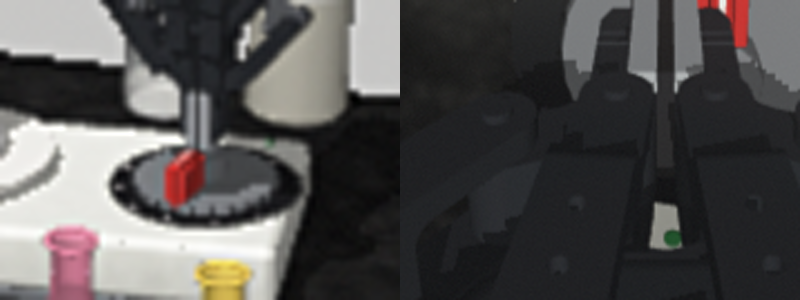

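Nearly touching, with the dark finger back beside the red blade at about (735,45) in the right crop. I'll continue in small steps.

Call:
play_rows(series=[{"ax": 0, "ay": 0, "az": 0, "x": 0.1, "y": -0.015, "z": 0, "fingers": 1}, {"ax": 0, "ay": 0, "az": 0, "x": 0, "y": 0, "z": 0, "fingers": 1}])

```text
time_s: 3.33
tool_pos: [0.5532, -0.1309, 0.0747]
ee_rot: [92.3, 90.0, -6.3]
contact_force: [0.4, 0.6, -0.1]
finger_gap: 0.0002
```

Call:
play_rows(series=[{"ax": 0, "ay": 0, "az": 0, "x": 0.1, "y": -0.015, "z": 0, "fingers": 1}, {"ax": 0, "ay": 0, "az": 0, "x": 0, "y": 0, "z": 0, "fingers": 1}])

```text
time_s: 3.5
tool_pos: [0.5542, -0.131, 0.0747]
ee_rot: [89.7, 90.0, -8.9]
contact_force: [0.1, -0.1, 0.4]
finger_gap: 0.0003
```

Call:
play_rows(series=[{"ax": 0, "ay": 0, "az": 0, "x": 0.1, "y": -0.015, "z": 0, "fingers": 1}, {"ax": 0, "ay": 0, "az": 0, "x": 0, "y": 0, "z": 0, "fingers": 1}])

```text
time_s: 3.67
tool_pos: [0.5552, -0.1311, 0.0747]
ee_rot: [88.4, 90.0, -10.1]
contact_force: [0.1, -0.0, 0.4]
finger_gap: -0.0001
```

Still no clear force, so I'll measure the tab's angle from the wrist image by fitting the projected blade to the red mask.

```bash
cat >> h.py <<'E'
def hull(k,th,sh):
    u=np.array([np.cos(th),np.sin(th)]);t=np.array([-u[1],u[0]])
    q=[proj(k,[*(C+r*u+s*t),z]) for r in(.013,.046) for s in(-.007,.007) for z in(.065,.09)]
    m=np.zeros(sh,np.uint8); cv2.fillConvexPoly(m,cv2.convexHull(np.round(np.array(q)*16).astype(np.int32)),1,shift=4); return m
def tab(save=None,n="wrist"):
    k=K(n); p,d=get_image(n); q=p.astype(int)
    red=((q[...,0]>70)&(q[...,0]>1.8*q[...,1])&(q[...,0]>1.8*q[...,2])).astype(np.uint8)
    roi=np.zeros_like(red); cu,cv_=proj(k,[*C,.08]).astype(int); cv2.circle(roi,(int(cu),int(cv_)),110 if n=="wrist" else 26,1,-1)
    red=cv2.morphologyEx(red*roi,cv2.MORPH_CLOSE,np.ones((5,5)))
    A=np.arange(-180,180,.5); s=[(lambda h:(h&red).sum()/max((h|red).sum(),1))(hull(k,np.radians(a),red.shape)) for a in A]
    i=int(np.argmax(s)); print(n,"tab angle",A[i],"iou",round(s[i],3),"value",round((141.4-A[i])/30,2),"clicks; npx",red.sum())
    if save: 
        h=hull(k,np.radians(A[i]),red.shape); cs,_=cv2.findContours(h,0,2); im=cv2.drawContours(p[...,::-1].copy(),cs,-1,(0,255,0),1); cv2.imwrite(save,cv2.resize(im,(800,600)))
    return A[i]
E
python3 - <<'E'
from h import *
st();tab("pics/t6.png");tab(n="side")
E
```

```text
t 3.6667 tcp [ 0.5552 -0.1311  0.0747] jaw [ 0.989 -0.149  0.   ] appr [ 0. -0. -1.] F [ 0.1 -0.   0.4] gap -0.0001
r 0.0334 ang 99.9 jaw yaw -8.6
wrist tab angle 83.0 iou 0.535 value 1.95 clicks; npx 1033
side tab angle 83.5 iou 0.677 value 1.93 clicks; npx 67
```

View pics/t6.png

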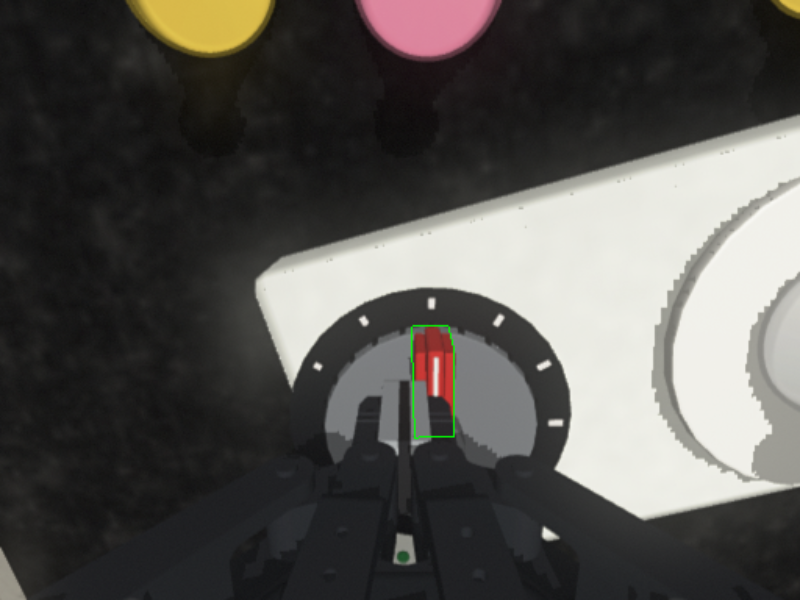

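The tab is unmoved at about 82°, and the pads appear to overlap it in the view. The wrist depth will show whether the tip is really below the tab's top.

```bash
python3 - <<'E'
from h import *
k=K("wrist");f,cx,cy,R,t=k
p,d=get_image("wrist")
def w(u8,v8):
    u,v=u8*.64,v8*.64; z=d[int(round(v)),int(round(u))]; return (R.T@(np.array([(u-cx)/f*z,(v-cy)/f*z,z])-t)).round(4)
for nm,q in dict(tabtop1=(428,365),tabtop2=(440,380),tabtopR=(448,360),tabouter=(425,335),pad_tipR=(421,383),padR2=(421,400),padL=(392,383),padL2=(392,410),back_tip=(440,403),back2=(440,430),backL=(370,403),skirt=(500,400),ring=(560,395)).items(): print(nm,w(*q))
for z in (.0747,.09): print(z,[ (proj(k,[.5552+r*.15,-.1311+r*.989,z])/.64).round() for r in(0,.011)])
E
```

```text
tabtop1 [ 0.5641 -0.1241  0.0882]
tabtop2 [ 0.5675 -0.1298  0.0894]
tabtopR [ 0.5712 -0.1241  0.0864]
tabouter [ 0.5644 -0.1202  0.0697]
pad_tipR [ 0.5614 -0.1227  0.1039]
padR2 [ 0.561  -0.1224  0.1153]
padL [ 0.5525 -0.1212  0.1041]
padL2 [ 0.553  -0.1206  0.1221]
back_tip [ 0.5663 -0.1278  0.1088]
back2 [ 0.5653 -0.1269  0.1252]
backL [ 0.5456 -0.1237  0.1105]
skirt [ 0.5905 -0.1547  0.0644]
ring [ 0.6164 -0.1596  0.0581]
0.0747 [array([405., 370.]), array([405., 343.])]
0.09 [array([405., 389.]), array([405., 360.])]
```

Depth puts the visible pad tips near z = 0.103, about 28 mm above where the reported TCP would have them. That means the finger was passing above the tab. I'll back off, come down partway and recheck.

Call:
play_rows(series=[{"ax": 0, "ay": 0, "az": 0, "x": -0.7, "y": 0.1, "z": 0, "fingers": 1}, {"ax": 0, "ay": 0, "az": 0, "x": -0.7, "y": 0.1, "z": 0, "fingers": 1}, {"ax": 0, "ay": 0, "az": 0, "x": -0.7, "y": 0.1, "z": 0, "fingers": 1}, {"ax": 0, "ay": 0, "az": 0, "x": 0, "y": 0, "z": 0, "fingers": 1}, {"ax": 0, "ay": 0, "az": 0, "x": 0, "y": 0, "z": -0.4, "fingers": 1}, {"ax": 0, "ay": 0, "az": 0, "x": 0, "y": 0, "z": -0.2, "fingers": 1}, {"ax": 0, "ay": 0, "az": 0, "x": 0, "y": 0, "z": 0, "fingers": 1}])

```text
time_s: 4.4
tool_pos: [0.5338, -0.128, 0.0681]
ee_rot: [-93.6, 90.0, 167.8]
contact_force: [0.1, -0.3, -0.1]
finger_gap: -0.0003
```

```bash
python3 - <<'E'
from h import *
st()
k=K("wrist");f,cx,cy,R,t=k
p,d=get_image("wrist"); v,u=np.mgrid[0:384,0:512]
X=(np.stack([(u-cx)/f*d,(v-cy)/f*d,d],-1)-t)@R
o=observe()["tool_pos"]; r=X-o; U=np.array([.15,.989,0]);T=np.array([-.989,.15,0])
rr=r@U; tt=r@T
m=(d>0)&(abs(rr)<.03)&(abs(tt)<.02)&(X[...,2]>.095)
for z in np.arange(.08,.16,.005):
    q=m&(abs(X[...,2]-z)<.0025); 
    if q.sum()>3: print(z.round(3),q.sum(),"tang",tt[q].min().round(4),tt[q].max().round(4),"rad",rr[q].min().round(4),rr[q].max().round(4))
print("t",{n:0 for n in []}, camera_info("wrist")["R"]@o+t)
# side camera view of tip
ks=K("side");c,ds=get_image("side"); print("tcp in side",proj(ks,o),proj(ks,o+[0,0,.027]))
u0,v0=proj(ks,o).astype(int); cv2.imwrite("pics/s7.png",np.hstack([cv2.resize(c[v0-30:v0+30,u0-40:u0+40,::-1],(400,300),interpolation=cv2.INTER_NEAREST),cv2.resize(p[200:344,160:352,::-1],(400,300))]))
E
```

```text
t 4.4 tcp [ 0.5338 -0.128   0.0681] jaw [ 0.989 -0.149 -0.001] appr [-0.001  0.    -1.   ] F [ 0.1 -0.3 -0.1] gap -0.0003
r 0.0451 ang 127.0 jaw yaw -8.6
0.095 18 tang -0.0061 0.0066 rad 0.009 0.0099
0.1 201 tang -0.0121 0.0131 rad 0.0054 0.0105
0.105 295 tang -0.0131 0.014 rad 0.0048 0.0107
0.11 323 tang -0.0131 0.014 rad 0.0048 0.0106
0.115 344 tang -0.0131 0.0141 rad 0.0051 0.0111
0.12 413 tang -0.0131 0.0142 rad 0.0051 0.0107
0.125 299 tang -0.013 0.0139 rad 0.0052 0.011
0.13 615 tang -0.0151 0.0113 rad -0.0123 0.0114
0.135 500 tang -0.0199 0.02 rad -0.0048 0.0132
0.14 1304 tang -0.02 0.0199 rad -0.0136 0.0132
0.145 992 tang -0.02 0.02 rad -0.0124 0.0121
0.15 754 tang -0.02 0.0198 rad -0.0096 0.0121
0.155 167 tang -0.015 0.0161 rad -0.001 0.0156
t {} [0.0005843  0.02264902 0.18295273]
tcp in side [285.15522508 183.67451934] [285.23472128 175.45988542]
```

View pics/s7.png

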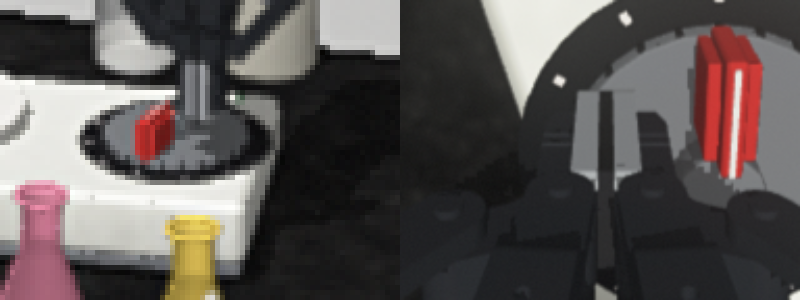

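Both cameras agree that the real fingertip is 20–28 mm above the reported TCP. The shut finger is ±13.5 mm thick. I'll descend a further 22 mm in steps, watching the force.

Call:
play_rows(series=[{"ax": 0, "ay": 0, "az": 0, "x": 0, "y": 0, "z": -0.4, "fingers": 1}, {"ax": 0, "ay": 0, "az": 0, "x": 0, "y": 0, "z": -0.4, "fingers": 1}, {"ax": 0, "ay": 0, "az": 0, "x": 0, "y": 0, "z": -0.4, "fingers": 1}, {"ax": 0, "ay": 0, "az": 0, "x": 0, "y": 0, "z": 0, "fingers": 1}])

```text
time_s: 4.83
tool_pos: [0.5332, -0.1279, 0.0555]
ee_rot: [-90.1, 89.9, 171.3]
contact_force: [-0.8, 0.4, -0.3]
finger_gap: 0.0001
```

Call:
play_rows(series=[{"ax": 0, "ay": 0, "az": 0, "x": 0, "y": 0, "z": -0.3, "fingers": 1}, {"ax": 0, "ay": 0, "az": 0, "x": 0, "y": 0, "z": -0.2, "fingers": 1}, {"ax": 0, "ay": 0, "az": 0, "x": 0, "y": 0, "z": 0, "fingers": 1}])

```text
time_s: 5.08
tool_pos: [0.5337, -0.128, 0.0511]
ee_rot: [-86.8, 90.0, 174.6]
contact_force: [-0.4, 0.2, -0.1]
finger_gap: -0.0002
```

```bash
cat >> h.py <<'E'
def tip():
    k=K("wrist");f,cx,cy,R,t=k; p,d=get_image("wrist"); v,u=np.mgrid[0:384,0:512]
    X=(np.stack([(u-cx)/f*d,(v-cy)/f*d,d],-1)-t)@R
    ob=observe();o=ob["tool_pos"]; J=Ro.from_euler("xyz",ob["ee_rot"],degrees=True).as_matrix()[:,1]; T=-J; U=np.array([J[1]*-1,J[0],0])
    rr=(X-o)@U; tt=(X-o)@T
    for z in np.arange(.064,.11,.004):
        q=(d>0)&(rr>.004)&(rr<.014)&(abs(tt)<.016)&(abs(X[...,2]-z)<.002)
        if q.sum()>3: print(z.round(3),q.sum(),"tang",tt[q].min().round(4),tt[q].max().round(4),"rad",rr[q].min().round(4),rr[q].max().round(4))
E
python3 - <<'E'
from h import *
st();tip();tab()
E
```

```text
t 5.0833 tcp [ 0.5337 -0.128   0.0511] jaw [ 0.989 -0.149 -0.001] appr [-0.001  0.    -1.   ] F [-0.4  0.2 -0.1] gap -0.0002
r 0.0452 ang 127.2 jaw yaw -8.6
0.064 114 tang -0.016 -0.0074 rad 0.004 0.0088
0.08 58 tang -0.0061 0.007 rad 0.0092 0.0104
0.084 182 tang -0.0126 0.0135 rad 0.0052 0.0106
0.088 230 tang -0.013 0.0139 rad 0.0049 0.011
0.092 262 tang -0.0131 0.014 rad 0.0043 0.0106
0.096 276 tang -0.0131 0.0141 rad 0.0051 0.0105
0.1 286 tang -0.0131 0.014 rad 0.0052 0.0108
0.104 329 tang -0.013 0.014 rad 0.0047 0.0107
0.108 233 tang -0.0132 0.014 rad 0.0054 0.0109
wrist tab angle 84.0 iou 0.73 value 1.91 clicks; npx 2186
```

Call:
play_rows(series=[{"ax": 0, "ay": 0, "az": 0, "x": 0, "y": 0, "z": -0.3, "fingers": 1}, {"ax": 0, "ay": 0, "az": 0, "x": 0, "y": 0, "z": -0.3, "fingers": 1}, {"ax": 0, "ay": 0, "az": 0, "x": 0.4, "y": -0.06, "z": 0, "fingers": 1}, {"ax": 0, "ay": 0, "az": 0, "x": 0.3, "y": -0.04, "z": 0, "fingers": 1}, {"ax": 0, "ay": 0, "az": 0, "x": 0.2, "y": -0.03, "z": 0, "fingers": 1}, {"ax": 0, "ay": 0, "az": 0, "x": 0, "y": 0, "z": 0, "fingers": 1}])

```text
time_s: 5.68
tool_pos: [0.544, -0.1295, 0.0458]
ee_rot: [88.6, 89.9, -10.0]
contact_force: [0.0, 0.6, -0.5]
finger_gap: 0.0003
```

Call:
play_rows(series=[{"ax": 0, "ay": 0, "az": 0, "x": 0.2, "y": -0.03, "z": 0, "fingers": 1}, {"ax": 0, "ay": 0, "az": 0, "x": 0.2, "y": -0.03, "z": 0, "fingers": 1}, {"ax": 0, "ay": 0, "az": 0, "x": 0, "y": 0, "z": 0, "fingers": 1}])

```text
time_s: 5.93
tool_pos: [0.5459, -0.1298, 0.0454]
ee_rot: [-93.7, 89.8, 167.7]
contact_force: [-3.2, 1.0, 3.6]
finger_gap: 0.0004
```

```bash
python3 - <<'E'
from h import *
st();tip();tab()
E
```

```text
t 5.9333 tcp [ 0.5459 -0.1298  0.0454] jaw [ 0.989 -0.15  -0.003] appr [-0.003  0.001 -1.   ] F [-3.2  1.   3.6] gap 0.0004
r 0.0374 ang 113.8 jaw yaw -8.6
0.064 340 tang -0.016 0.0054 rad 0.004 0.0124
0.068 29 tang -0.0158 -0.0131 rad 0.0045 0.0121
0.072 37 tang -0.0158 0.007 rad 0.0047 0.0124
0.076 151 tang -0.0158 0.0122 rad 0.0043 0.0121
0.08 247 tang -0.0158 0.0137 rad 0.005 0.0121
0.084 339 tang -0.016 0.0139 rad 0.0041 0.0123
0.088 297 tang -0.0157 0.014 rad 0.0041 0.0124
0.092 272 tang -0.0132 0.014 rad 0.0049 0.0106
0.096 320 tang -0.0131 0.0138 rad 0.005 0.0107
0.1 309 tang -0.0133 0.0139 rad 0.005 0.0108
0.104 192 tang -0.0132 0.0139 rad 0.0055 0.0106
0.108 307 tang -0.0152 0.0159 rad 0.004 0.0114
wrist tab angle 82.5 iou 0.612 value 1.96 clicks; npx 1843
```

Contact is made: s is about 20 mm, 3 N on the push face, tip at 73 mm. I'll compute the arc increments.

```bash
cat >> h.py <<'E'
def P(th,r=.032,s=.020):
    a=np.radians(th);u=np.array([np.cos(a),np.sin(a)]);return C+r*u+s*np.array([-u[1],u[0]])
E
python3 - <<'E'
from h import *
a=81.4
for th in np.arange(81.4-3,-30,-3):
    print(round(th,1),((P(th)-P(th+3))*100).round(2),end=" ")
print(P(81.4))
E
```

```text
78.4 [0.18 0.07] 75.4 [0.19 0.06] 72.4 [0.19 0.05] 69.4 [0.19 0.04] 66.4 [0.19 0.03] 63.4 [0.2  0.02] 60.4 [0.2  0.01] 57.4 [0.2 0. ] 54.4 [ 0.2  -0.01] 51.4 [ 0.2  -0.02] 48.4 [ 0.2  -0.03] 45.4 [ 0.19 -0.04] 42.4 [ 0.19 -0.05] 39.4 [ 0.19 -0.06] 36.4 [ 0.19 -0.07] 33.4 [ 0.18 -0.08] 30.4 [ 0.18 -0.09] 27.4 [ 0.17 -0.1 ] 24.4 [ 0.17 -0.1 ] 21.4 [ 0.16 -0.11] 18.4 [ 0.16 -0.12] 15.4 [ 0.15 -0.13] 12.4 [ 0.14 -0.14] 9.4 [ 0.13 -0.14] 6.4 [ 0.13 -0.15] 3.4 [ 0.12 -0.16] 0.4 [ 0.11 -0.16] -2.6 [ 0.1  -0.17] -5.6 [ 0.09 -0.17] -8.6 [ 0.08 -0.18] -11.6 [ 0.07 -0.18] -14.6 [ 0.06 -0.19] -17.6 [ 0.05 -0.19] -20.6 [ 0.04 -0.19] -23.6 [ 0.03 -0.19] -26.6 [ 0.02 -0.2 ] -29.6 [ 0.01 -0.2 ] [ 0.54601    -0.12936909]
```

Call:
play_rows(series=[{"ax": 0, "ay": 0, "az": -3, "x": 0.18, "y": 0.07, "z": 0, "fingers": 1}, {"ax": 0, "ay": 0, "az": -3, "x": 0.19, "y": 0.06, "z": 0, "fingers": 1}, {"ax": 0, "ay": 0, "az": -3, "x": 0.19, "y": 0.05, "z": 0, "fingers": 1}, {"ax": 0, "ay": 0, "az": -3, "x": 0.19, "y": 0.04, "z": 0, "fingers": 1}, {"ax": 0, "ay": 0, "az": -3, "x": 0.19, "y": 0.03, "z": 0, "fingers": 1}, {"ax": 0, "ay": 0, "az": -3, "x": 0.2, "y": 0.02, "z": 0, "fingers": 1}, {"ax": 0, "ay": 0, "az": 0, "x": 0, "y": 0, "z": 0, "fingers": 1}])

```text
time_s: 6.62
tool_pos: [0.5597, -0.1273, 0.0458]
ee_rot: [101.4, 89.9, -15.2]
contact_force: [-0.6, 0.2, -0.1]
finger_gap: 0.0001
```

```bash
python3 - <<'E'
from h import *
st();tab()
E
```

```text
t 6.6167 tcp [ 0.5597 -0.1273  0.0458] jaw [ 0.894 -0.448  0.002] appr [ 0.002 -0.001 -1.   ] F [-0.6  0.2 -0.1] gap 0.0001
r 0.0367 ang 92.0 jaw yaw -26.6
wrist tab angle 54.5 iou 0.624 value 2.9 clicks; npx 2080
```

Click 1 is done: the tab now reads about 54.5°, with the known +2–3° bias. On to click 2.

Call:
play_rows(series=[{"ax": 0, "ay": 0, "az": -3, "x": 0.2, "y": 0.01, "z": 0, "fingers": 1}, {"ax": 0, "ay": 0, "az": -3, "x": 0.2, "y": 0, "z": 0, "fingers": 1}, {"ax": 0, "ay": 0, "az": -3, "x": 0.2, "y": -0.01, "z": 0, "fingers": 1}, {"ax": 0, "ay": 0, "az": -3, "x": 0.2, "y": -0.02, "z": 0, "fingers": 1}, {"ax": 0, "ay": 0, "az": -3, "x": 0.2, "y": -0.03, "z": 0, "fingers": 1}, {"ax": 0, "ay": 0, "az": -3, "x": 0.19, "y": -0.04, "z": 0, "fingers": 1}, {"ax": 0, "ay": 0, "az": -3, "x": 0.19, "y": -0.05, "z": 0, "fingers": 1}, {"ax": 0, "ay": 0, "az": 0, "x": 0, "y": 0, "z": 0, "fingers": 1}])

```text
time_s: 7.33
tool_pos: [0.5709, -0.1278, 0.0452]
ee_rot: [-64.5, 89.8, 158.0]
contact_force: [-3.0, 1.3, -0.9]
finger_gap: 0.0001
```

Call:
play_rows(series=[{"ax": 0, "ay": 0, "az": -2, "x": 0.13, "y": -0.04, "z": 0, "fingers": 1}, {"ax": 0, "ay": 0, "az": 0, "x": 0, "y": 0, "z": 0, "fingers": 1}])

```text
time_s: 7.5
tool_pos: [0.5728, -0.1286, 0.0452]
ee_rot: [-63.1, 89.9, 157.4]
contact_force: [-1.3, 1.2, -1.6]
finger_gap: 0.0001
```

```bash
python3 - <<'E'
from h import *
st();tab()
E
```

```text
t 7.5 tcp [ 0.5728 -0.1286  0.0452] jaw [ 0.649 -0.761 -0.001] appr [-0.001  0.001 -1.   ] F [-1.3  1.2 -1.6] gap 0.0001
r 0.0373 ang 71.5 jaw yaw -49.5
wrist tab angle 39.0 iou 0.589 value 3.41 clicks; npx 1830
```

The tab is right at the crest, with the force falling. A little more.

Call:
play_rows(series=[{"ax": 0, "ay": 0, "az": -2, "x": 0.13, "y": -0.04, "z": 0, "fingers": 1}, {"ax": 0, "ay": 0, "az": 0, "x": 0, "y": 0, "z": 0, "fingers": 1}])

```text
time_s: 7.72
tool_pos: [0.5757, -0.13, 0.0458]
ee_rot: [115.7, 89.9, -25.9]
contact_force: [0.4, -0.5, 0.5]
finger_gap: -0.0
```

```bash
python3 - <<'E'
from h import *
o=st();tab(); y=38.4; rel=o["tool_pos"][:2]-C; a=np.radians(y);u=np.array([np.cos(a),np.sin(a)]); print("r,s",rel@u,rel@[-u[1],u[0]])
E
```

```text
t 7.7167 tcp [ 0.5757 -0.13    0.0458] jaw [ 0.622 -0.783  0.002] appr [ 0.002 -0.001 -1.   ] F [ 0.4 -0.5  0.5] gap -0.0
r 0.0371 ang 66.6 jaw yaw -51.5
wrist tab angle 24.5 iou 0.625 value 3.9 clicks; npx 2170
r,s 0.03266688330912749 0.017495490293776745
```

Click 2 is done. Now click 3.

Call:
play_rows(series=[{"ax": 0, "ay": 0, "az": -3, "x": 0.19, "y": -0.07, "z": 0, "fingers": 1}, {"ax": 0, "ay": 0, "az": -3, "x": 0.18, "y": -0.08, "z": 0, "fingers": 1}, {"ax": 0, "ay": 0, "az": -3, "x": 0.18, "y": -0.09, "z": 0, "fingers": 1}, {"ax": 0, "ay": 0, "az": -3, "x": 0.17, "y": -0.1, "z": 0, "fingers": 1}, {"ax": 0, "ay": 0, "az": -3, "x": 0.17, "y": -0.1, "z": 0, "fingers": 1}, {"ax": 0, "ay": 0, "az": -3, "x": 0.17, "y": -0.11, "z": 0, "fingers": 1}, {"ax": 0, "ay": 0, "az": -3, "x": 0.16, "y": -0.12, "z": 0, "fingers": 1}, {"ax": 0, "ay": 0, "az": -3, "x": 0.15, "y": -0.13, "z": 0, "fingers": 1}])

```text
time_s: 8.43
tool_pos: [0.5872, -0.1346, 0.0455]
ee_rot: [-64.1, 89.7, 130.3]
contact_force: [-3.9, 5.4, 3.2]
finger_gap: -0.0002
```

Call:
play_rows(series=[{"ax": 0, "ay": 0, "az": -2, "x": 0.1, "y": -0.09, "z": 0, "fingers": 1}, {"ax": 0, "ay": 0, "az": -2, "x": 0.1, "y": -0.09, "z": 0, "fingers": 1}, {"ax": 0, "ay": 0, "az": 0, "x": 0, "y": 0, "z": 0, "fingers": 1}])

```text
time_s: 8.68
tool_pos: [0.5902, -0.1384, 0.0455]
ee_rot: [-56.4, 89.9, 134.1]
contact_force: [-2.6, 1.6, 0.3]
finger_gap: -0.0
```

```bash
cat >>h.py <<'E'
def rs(o):
    J=Ro.from_euler("xyz",o["ee_rot"],degrees=True).as_matrix()[:,1]; u=np.array([-J[1],J[0]]); rel=o["tool_pos"][:2]-C; print("tool th",np.degrees(np.arctan2(u[1],u[0])).round(1),"r,s",(rel@u).round(4),(rel@[-u[1],u[0]]).round(4))
E
python3 - <<'E'
from h import *
o=st();tab();rs(o)
E
```

```text
t 8.6833 tcp [ 0.5902 -0.1384  0.0455] jaw [ 0.182 -0.983 -0.001] appr [-0.001  0.001 -1.   ] F [-2.6  1.6  0.3] gap -0.0
r 0.0389 ang 41.2 jaw yaw -79.5
wrist tab angle 9.5 iou 0.557 value 4.4 clicks; npx 1710
tool th 10.5 r,s 0.0334 0.0198
```

Call:
play_rows(series=[{"ax": 0, "ay": 0, "az": -2, "x": 0.09, "y": -0.1, "z": 0, "fingers": 1}, {"ax": 0, "ay": 0, "az": 0, "x": 0, "y": 0, "z": 0, "fingers": 1}])

```text
time_s: 8.9
tool_pos: [0.5922, -0.1412, 0.0459]
ee_rot: [133.3, 89.9, -38.2]
contact_force: [-0.1, 0.1, 0.4]
finger_gap: 0.0001
```

```bash
python3 - <<'E'
from h import *
o=st();tab();rs(o)
E
```

```text
t 8.9 tcp [ 0.5922 -0.1412  0.0459] jaw [ 0.147 -0.989  0.002] appr [ 0.002 -0.002 -1.   ] F [-0.1  0.1  0.4] gap 0.0001
r 0.0387 ang 36.2 jaw yaw -81.5
wrist tab angle 0.5 iou 0.573 value 4.7 clicks; npx 1885
tool th 8.5 r,s 0.0343 0.018
```

Call:
play_rows(series=[{"ax": 0, "ay": 0, "az": 0, "x": 0, "y": 0, "z": 0, "fingers": 1}, {"ax": 0, "ay": 0, "az": 0, "x": 0, "y": 0, "z": 0, "fingers": 1}])

```text
time_s: 9.12
tool_pos: [0.5919, -0.141, 0.046]
ee_rot: [135.6, 89.9, -35.9]
contact_force: [0.4, 0.6, 0.2]
finger_gap: 0.0005
```

```bash
python3 - <<'E'
from h import *
o=st();tab();rs(o)
E
```

```text
t 9.1167 tcp [ 0.5919 -0.141   0.046 ] jaw [ 0.147 -0.989  0.001] appr [ 0.001 -0.001 -1.   ] F [0.4 0.6 0.2] gap 0.0005
r 0.0385 ang 36.6 jaw yaw -81.6
wrist tab angle -6.0 iou 0.596 value 4.91 clicks; npx 2077
tool th 8.4 r,s 0.034 0.0182
```

Click 3 is settled. For click 4, most of the way first, then fine steps.

Call:
play_rows(series=[{"ax": 0, "ay": 0, "az": -3, "x": 0.1, "y": -0.16, "z": 0, "fingers": 1}, {"ax": 0, "ay": 0, "az": -3, "x": 0.1, "y": -0.16, "z": 0, "fingers": 1}, {"ax": 0, "ay": 0, "az": -3, "x": 0.09, "y": -0.16, "z": 0, "fingers": 1}, {"ax": 0, "ay": 0, "az": -3, "x": 0.08, "y": -0.17, "z": 0, "fingers": 1}, {"ax": 0, "ay": 0, "az": -3, "x": 0.07, "y": -0.17, "z": 0, "fingers": 1}, {"ax": 0, "ay": 0, "az": -3, "x": 0.06, "y": -0.18, "z": 0, "fingers": 1}, {"ax": 0, "ay": 0, "az": -3, "x": 0.06, "y": -0.18, "z": 0, "fingers": 1}, {"ax": 0, "ay": 0, "az": 0, "x": 0, "y": 0, "z": 0, "fingers": 1}])

```text
time_s: 9.83
tool_pos: [0.5976, -0.1492, 0.0457]
ee_rot: [-72.5, 89.8, 95.0]
contact_force: [-1.3, 4.5, 1.6]
finger_gap: -0.0003
```

```bash
python3 - <<'E'
from h import *
o=st();tab();rs(o)
E
```

```text
t 9.8333 tcp [ 0.5976 -0.1492  0.0457] jaw [-0.218 -0.976 -0.003] appr [-0.     0.004 -1.   ] F [-1.3  4.5  1.6] gap -0.0003
r 0.0395 ang 22.1 jaw yaw -102.6
wrist tab angle -9.5 iou 0.567 value 5.03 clicks; npx 1656
tool th -12.6 r,s 0.0325 0.0224
```

Call:
play_rows(series=[{"ax": 0, "ay": 0, "az": -2, "x": 0.04, "y": -0.13, "z": 0, "fingers": 1}, {"ax": 0, "ay": 0, "az": -2, "x": 0.03, "y": -0.13, "z": 0, "fingers": 1}, {"ax": 0, "ay": 0, "az": 0, "x": 0, "y": 0, "z": 0, "fingers": 1}])

```text
time_s: 10.13
tool_pos: [0.5985, -0.1521, 0.0458]
ee_rot: [-80.5, 89.8, 83.0]
contact_force: [-0.2, 4.2, 1.6]
finger_gap: 0.0001
```

Call:
play_rows(series=[{"ax": 0, "ay": 0, "az": -1, "x": 0.01, "y": -0.06, "z": 0, "fingers": 1}, {"ax": 0, "ay": 0, "az": -1, "x": 0.01, "y": -0.06, "z": 0, "fingers": 1}, {"ax": 0, "ay": 0, "az": 0, "x": 0, "y": 0, "z": 0, "fingers": 1}])

```text
time_s: 10.38
tool_pos: [0.5987, -0.1548, 0.0458]
ee_rot: [-112.2, 89.9, 49.2]
contact_force: [0.3, 3.6, 1.5]
finger_gap: 0.0003
```

```bash
python3 - <<'E'
from h import *
o=st();tab();rs(o)
E
```

```text
t 10.3833 tcp [ 0.5987 -0.1548  0.0458] jaw [-0.318 -0.948 -0.001] appr [ 0.001  0.001 -1.   ] F [0.3 3.6 1.5] gap 0.0003
r 0.0388 ang 13.8 jaw yaw -108.6
wrist tab angle -18.0 iou 0.549 value 5.31 clicks; npx 1643
tool th -18.6 r,s 0.0328 0.0207
```

Call:
play_rows(series=[{"ax": 0, "ay": 0, "az": -1, "x": 0, "y": -0.08, "z": 0, "fingers": 1}, {"ax": 0, "ay": 0, "az": -1, "x": 0, "y": -0.06, "z": 0, "fingers": 1}, {"ax": 0, "ay": 0, "az": 0, "x": 0, "y": 0, "z": 0, "fingers": 1}])

```text
time_s: 10.68
tool_pos: [0.5977, -0.1593, 0.0458]
ee_rot: [111.6, 89.8, -89.1]
contact_force: [-0.5, 0.3, 0.6]
finger_gap: -0.0003
```

```bash
python3 - <<'E'
from h import *
o=st();tab();rs(o)
E
```

```text
t 10.6833 tcp [ 0.5977 -0.1593  0.0458] jaw [-0.353 -0.936  0.003] appr [ 0.    -0.003 -1.   ] F [-0.5  0.3  0.6] gap -0.0003
r 0.037 ang 7.3 jaw yaw -110.7
wrist tab angle -32.0 iou 0.521 value 5.78 clicks; npx 1772
tool th -20.7 r,s 0.0327 0.0174
```

It has snapped into the fourth click. Retreat backwards along the tangent, then go up.

Call:
play_rows(series=[{"ax": 0, "ay": 0, "az": 0, "x": 0.1, "y": 0.3, "z": 0, "fingers": 1}, {"ax": 0, "ay": 0, "az": 0, "x": 0.1, "y": 0.4, "z": 0, "fingers": 1}, {"ax": 0, "ay": 0, "az": 0, "x": 0.1, "y": 0.4, "z": 0, "fingers": 1}, {"ax": 0, "ay": 0, "az": 0, "x": 0, "y": 0, "z": 1, "fingers": 1}, {"ax": 0, "ay": 0, "az": 0, "x": 0, "y": 0, "z": 2, "fingers": 1}, {"ax": 0, "ay": 0, "az": 0, "x": 0, "y": 0, "z": 2.5, "fingers": 1}, {"ax": 0, "ay": 0, "az": 0, "x": 0, "y": 0, "z": 2.5, "fingers": 1}, {"ax": 0, "ay": 0, "az": 0, "x": 0, "y": 0, "z": 2.5, "fingers": 1}])

```text
time_s: 11.4
tool_pos: [0.6008, -0.1465, 0.1524]
ee_rot: [117.3, 90.0, -83.3]
contact_force: [1.1, -0.2, 0.3]
finger_gap: -0.0002
```

Call:
play_rows(series=[{"ax": 0, "ay": 0, "az": 0, "x": -1, "y": 2, "z": 1.5, "fingers": 1}, {"ax": 0, "ay": 0, "az": 0, "x": -1, "y": 2, "z": 1.5, "fingers": 1}, {"ax": 0, "ay": 0, "az": 0, "x": -1, "y": 2, "z": 1.5, "fingers": 1}, {"ax": 0, "ay": 0, "az": 0, "x": -1, "y": 2, "z": 1.5, "fingers": 1}, {"ax": 0, "ay": 0, "az": 0, "x": 0, "y": 0, "z": 0, "fingers": 1}, {"ax": 0, "ay": 0, "az": 0, "x": 0, "y": 0, "z": 0, "fingers": 1}])

```text
time_s: 11.9
tool_pos: [0.5615, -0.0652, 0.2122]
ee_rot: [-147.5, 89.8, 12.1]
contact_force: [-0.4, 0.7, -0.5]
finger_gap: 0.0002
```

```bash
python3 - <<'E'
from h import *
st();tab("pics/f9.png");tab(n="side");tab(n="scene")
E
```

```text
t 11.9 tcp [ 0.5615 -0.0652  0.2122] jaw [-0.349 -0.937 -0.001] appr [ 0.003  0.001 -1.   ] F [-0.4  0.7 -0.5] gap 0.0002
r 0.0988 ang 89.7 jaw yaw -110.4
wrist tab angle -36.0 iou 0.786 value 5.91 clicks; npx 751
side tab angle -39.0 iou 0.549 value 6.01 clicks; npx 56
scene tab angle -40.5 iou 0.234 value 6.06 clicks; npx 18
```

View pics/f9.png

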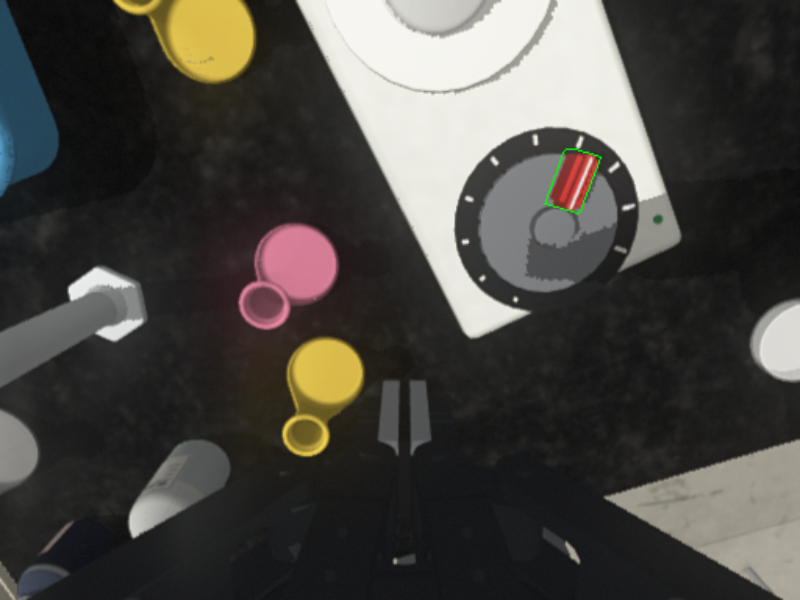

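The final picture shows ten marks, running clockwise from mark 0 at (516,299). The tab points at mark 6 at (580,141), four on from mark 2. The bottles and flasks in this view stand upright, and the gripper is clear.

```bash
python3 -c "
from station import *
print(sign_off())"
```

```text
the job is handed in; nothing more can be done
None
```

The dial is four clicks further on, moved from click 2 to click 6, and it rests there. I pushed only the tab's counter-clockwise face with the shut fingertip. After each click I checked the dial from the wrist camera, and I backed off as soon as the fourth click snapped in.

- **Dial position:** the final wrist, side and scene fits read 5.91, 6.01 and 6.06 clicks. The wrist fit has read 0.05–0.1 low throughout. The scene fit is weak, with an overlap of only 0.23. In the last picture the tab points at the seventh mark, which is click 6.
- **Arm and limits:** the arm was clear of everything at hand-in, with contact force at noise level. The pushing readings stayed under about 8 N, and the clock stood at about 12 s of the 61 s allowed.
- **Surroundings:** the bottles and flasks in the final wrist view stand upright. I did not re-measure the flask on the stirrer or the other bench items.

**What disagreed:** the camera depth put the real fingertip 20–28 mm above the reported tool point. My first approach therefore passed just above the tab without contact, and I corrected the height before pushing.

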